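# Feed the next battery cell to the tester

### The arm

A 7-joint arm with a two-finger parallel gripper is mounted at the origin on the work surface. World frame = base frame: x ahead of the robot, y to its left, z up, the work surface at z = 0. Lengths are in m, angles in rad, forces in N, time in s.
With the tool pointing down it reaches from about 0.425 to 0.95 m from the base axis. Payload 16.7 kg.
Tool frame: the origin (TCP) lies at the very end of the fingers, on their centre line; the grasp point (between the pads) lies 19 mm behind it; x points along the fingers, y is the direction in which the jaws open and shut, and the axes are right-handed (so a half turn about x gives the same grasp; the last joint's range is limited). The gripper opens to 94 mm and grips with 3 to 60 N. Pads are 16 mm wide; open, the fingers measure 119 mm over their backs; the gripper's body (75 mm by 177 mm) begins 78 mm behind the grasp point.
Start: joints at [1.143, 0.426, 0.074, 1.606, -0.034, 1.111, -0.067], TCP at [0.186, -0.649, 0.17] pointing down, gripper open.
Joint ranges: [-2.85, 2.85], [-0.5, 2.14], [-1.23, 1.37], [0.21, 2.46], [-1.02, 4.16], [0.16, 2.05], [-2.73, 2.73]. Speed limits (rad/s): [1.89, 1.89, 2.39, 2.39, 3.01, 3.01, 3.01].

### API

Orientations are given as a 3x3 rotation matrix whose columns are the frame's x, y, z axes.
In Python, from bench import manip gives the robot as it stands. The module is installed in compiled form; this text tells all that it offers.
- The arm moves only by the tool arm_command, never from a script. Its argument "plan" is one flat list of numbers, 7 for each row, row after row: the turn, a rotation vector about the world's x, y, z in units of 5 degrees (1.0 is 5 degrees), then the shift along the world's x, y, z in mm, then the closure in counts, from 0 (fully open) to 255 (shut). A call has 1 to 20 rows; each row is the pose to reach, as a shift and turn from the pose commanded when the call began; what a row does not reach only later rows make up. A row lasts 1/10 s, in which the tool goes at most 50 mm and 8.59 degrees, less where a joint would pass 70% of its speed; a pose out of reach is approached as far as the arm can. A call with a gripper value outside its range is refused whole. The fingers move at their own pace and stop on an object; the grip force is fixed at half the most. Time passes only in rows, so rows that repeat a pose let the fingers close. It gives the time, the measured TCP pose, the force and the opening at its end, in the units of the state.
- manip.read_state(): the state, without advancing time (a new reading comes with each control period).
- manip.camera(name): name is "scene" or "top" or "wrist"; returns a dict with "color" (420x560x3 uint8, blue, green, red), "vfov" (degrees; the focal length in pixels is half the picture's height over the tangent of half this angle, whatever the lens; pixels are square), "cx", "cy" (the principal point, pixels), "R" (3x3) and "t" (3): a world point X has camera coordinates R X + t. Camera axes: x right, y down, z forward; pixel columns grow to the right and rows downward; lengths in m; the calibration is good to about 2 mm. The wrist camera is an equidistant fisheye: a pixel r from the principal point sees the ray r / f radians off the axis. A picture is of the moment at which its call begins. There is no depth.
- manip.close_job(): hands the job in, once; it reports no verdict.
The state is a dict: "time_s": time; "joint_positions": joint angles; "joint_vel": joint speeds; "effort": joint torques, N m; "ee_pos": TCP position; "tcp_rot": TCP orientation; "ft_force": force on the tool from outside, world axes, zero at the start; "ft_torque": the same for the moment, N m; "gripper_width": finger opening in m.
Only numpy, scipy, OpenCV 4.12 (cv2) and the standard library are available. Lean on these libraries where they do the work, as an engineer would, in place of code of your own. Each camera call takes 0.05 s, during which the arm holds its last target.

### The job

Take the battery cell that lies at the stop, at the low end of the sloped track, and lay it centred in the large cradle of the cell tester, either way round; set it down, do not drop it. The next cell must be left to roll down and come to rest against the stop.

Things in the scene. Friction and masses are not known exactly. Their poses are not given: they have to be found in the camera images.
- cell_end: The cell to take, lying at the stop, lowest of four alike: round battery cell 26 mm in diameter, 50 mm long, 55 to 90 g, black with steel ends. Origin at its centre, y its long axis (it may be rolled any way about y). Grip it from above across its flat ends (50 mm), which overhang the chute by 10 mm a side; the neighbour touches it, so not across the diameter. Lift it straight up.
- cell_next: The next cell, alike, second in the track at the start, touching the first one on the uphill side. Origin at its centre, y its long axis. It rolls down by itself when the first is lifted out.
- track: Fixed sloped chute, wooden base 190 x 84 x 10 mm. Origin: centre of underside; z up, x level, uphill (12.6 deg slope). A cell at the stop (-x end) has its centre at (-55, 0, 70) mm, axis along y. There chute and stop plate are 30 mm wide, open below at both sides; the plate ends 8 mm above cell centre. Side guides (62 mm over all, 5 mm above cell centres) begin 27 mm uphill. Top cell: centre z 87.
- tester: Fixed cell tester: grey box 160 (x) x 120 (y) x 45 mm, two steel V cradles on top. Origin: centre of underside, z up. Large cradle, empty, 30 mm wide along y, ends open: a cell in it has its centre at (-35, 0, 80) mm, axis along y; V sides at 35 deg, mouth 51 mm wide, 2 mm above cell centre. Small cradle at x +45 holds a cell 14.5 mm thick, centre z 66. Elsewhere nothing over z 51.
Things that resemble listed ones, but are neither listed nor needed, are in the scene too. What is shaped like the tester but green is not meant.

How it is judged:
On the way:
1. the end cell has been taken out and the next cell has rolled to the stop (distance between cell_end and cell_next above 0.06 m and x of cell_next in the frame of track between -0.062 and -0.048 m and y of cell_next in the frame of track between -0.012 and 0.012 m and z of cell_next in the frame of track between 0.063 and 0.077 m), for 0.2 s.
At the end, for the whole second after the job is handed in: The first cell rests in the large cradle: within 14 mm of centre along it, 8 mm across, 6 mm in height, 11 degrees in direction. The next cell rests against the stop: within 7 mm along the track and in height, 12 mm sideways (x of cell_end in the frame of tester between -0.043 and -0.027 m and y of cell_end in the frame of tester between -0.014 and 0.014 m and z of cell_end in the frame of tester between 0.074 and 0.087 m and angle between the y axis of cell_end and the y axis of tester, either way round below 0.2 rad and linear speed of each of cell_end, cell_next below 0.02 m/s and x of cell_next in the frame of track between -0.062 and -0.048 m and y of cell_next in the frame of track between -0.012 and 0.012 m and z of cell_next in the frame of track between 0.063 and 0.077 m); the robot touches nothing.
It fails at once if the first cell is dropped (it moves faster than 0.7 m/s while out of the fingers, a fall of about 25 mm) (linear speed of cell_end above 0.7 m/s and contact force between cell_end and the fingers below 0.05 N).
It also fails if it takes over 38 s, if anything falls off the work surface, if the arm or the gripper's body presses on something with over 40 N, if the wrist force passes 120 N, or if a joint passes its speed limit or range.

## Working session

There is one attempt and no reset: what is moved stays moved. The work goes in short steps, Python scripts to look and compute and a tool call to move; the robot and the scene stay as the last step left them, time stands still between calls to the robot, and variables do not carry over. Pictures are saved under pics/ and viewed, and the job is handed in when it is done.

Besides the shell and the picture viewer there is one more tool, called after "Request:" in YAML: its name, and indented under it one key for each argument. arm_command: Moves the arm, as the interface text tells. Its arguments: {"type":"object","properties":{"plan":{"type":"array","items":{"type":"number"}}},"required":["plan"]}

```bash
mkdir -p pics; cat > h.py <<'E'
import numpy as np, cv2
from bench import manip
def snap(n,f):
    c=manip.camera(n); cv2.imwrite('pics/'+f+'.png',c['color']); np.save('pics/'+f+'.npy',{k:c[k] for k in c},allow_pickle=True)
    return c
def load(f): return np.load('pics/'+f+'.npy',allow_pickle=True).item()
def ray(c,u,v,fish=False):
    f=210/np.tan(np.radians(c['vfov']/2)); x=(u-c['cx']); y=(v-c['cy'])
    if fish:
        r=np.hypot(x,y); th=r/f; d=np.array([np.sin(th)*x/r,np.sin(th)*y/r,np.cos(th)]) if r>0 else np.array([0,0,1.])
    else: d=np.array([x/f,y/f,1])
    R=np.array(c['R']); t=np.array(c['t']); return -R.T@t, R.T@d
def atz(c,u,v,z,fish=False):
    o,d=ray(c,u,v,fish); return o+d*(z-o[2])/d[2]
def proj(c,X,fish=False):
    f=210/np.tan(np.radians(c['vfov']/2)); p=np.array(c['R'])@np.array(X)+np.array(c['t'])
    if fish:
        th=np.arctan2(np.hypot(p[0],p[1]),p[2]); k=f*th/np.hypot(p[0],p[1]); return c['cx']+k*p[0],c['cy']+k*p[1]
    return c['cx']+f*p[0]/p[2],c['cy']+f*p[1]/p[2]
E
python3 - <<'E'
from h import *
s=manip.read_state()
for k in s: print(k,np.round(s[k],4).tolist())
for n in ['scene','top','wrist']:
    c=snap(n,n+'0'); print(n,c['vfov'],c['cx'],c['cy'],np.round(-np.array(c['R']).T@c['t'],3))
E
```

```text
time_s 0.0
joint_positions [1.1425, 0.4267, 0.0739, 1.6066, -0.0341, 1.1108, -0.0671]
joint_vel [-0.0002, 0.0014, 0.0008, 0.0, 0.0003, 0.0004, -0.0013]
effort [-0.0004, -93.5809, 3.6661, -45.4208, -0.0489, 0.0198, 0.0001]
ee_pos [0.1856, -0.6485, 0.1696]
tcp_rot [[-0.0005, 0.2752, -0.9614], [0.0012, -0.9614, -0.2752], [-1.0, -0.0013, 0.0001]]
ft_force [1.3366, 0.4046, 0.0293]
ft_torque [0.0611, -0.0291, -0.0118]
gripper_width 0.094
scene 57.656283878849536 275.8386919864123 215.54587780270427 [ 1.15  -0.09   0.494]
top 57.73074151339966 275.07146609957124 207.36498077913052 [ 0.41  -0.026  0.781]
wrist 65.70646984690485 279.7745379770277 213.93503893826102 [ 0.254 -0.63   0.384]
```

View pics/scene0.png

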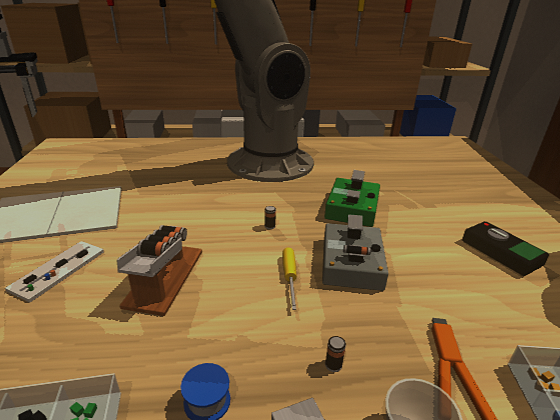

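View pics/top0.png

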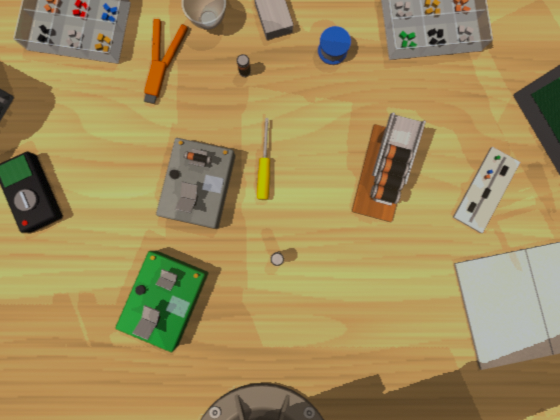

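View pics/wrist0.png

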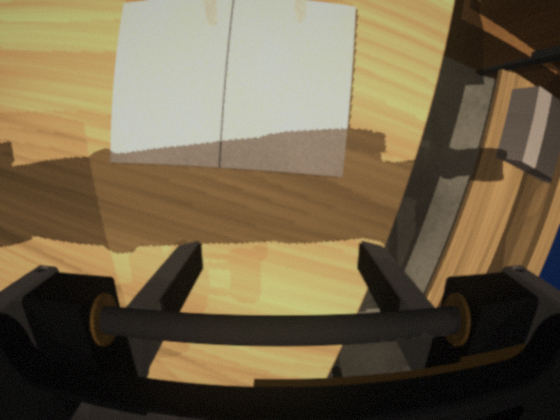

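```bash
python3 - <<'E'
from h import *
c=load('top0')['color']
cv2.imwrite('pics/ctrk.png',cv2.resize(c[105:230,345:435],None,fx=6,fy=4.8 if 0 else 4.8,interpolation=3) if 0 else cv2.resize(c[105:225,345:435],None,fx=5,fy=5,interpolation=2))
cv2.imwrite('pics/ctst.png',cv2.resize(c[130:235,150:245],None,fx=5.5,fy=5.5,interpolation=2))
d=load('scene0')['color']
cv2.imwrite('pics/strk.png',cv2.resize(d[215:320,105:215],None,fx=5.5,fy=5.5,interpolation=2))
cv2.imwrite('pics/stst.png',cv2.resize(d[200:300,310:400],None,fx=5.5,fy=5.5,interpolation=2))
c=load('top0')
print([np.round(atz(c,u,v,z),3).tolist() for u,v,z in [(197,183,.045),(390,172,.01),(0,0,0),(560,420,0)]])
E
```

```text
[[0.529, 0.128, 0.045], [0.559, -0.26, 0.01], [0.939, 0.575, 0.0], [0.07, -0.582, 0.0]]
```

View pics/ctrk.png

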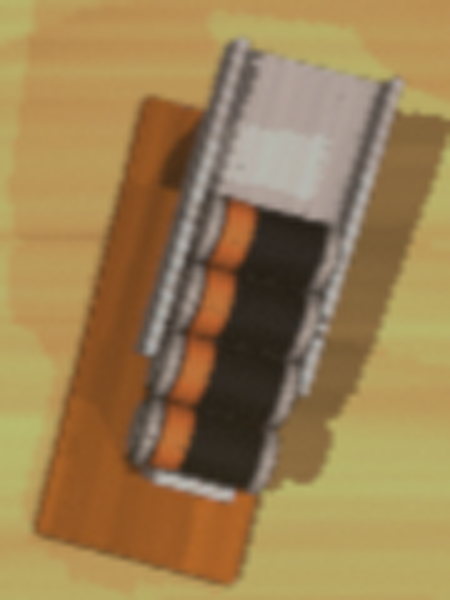

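View pics/ctst.png

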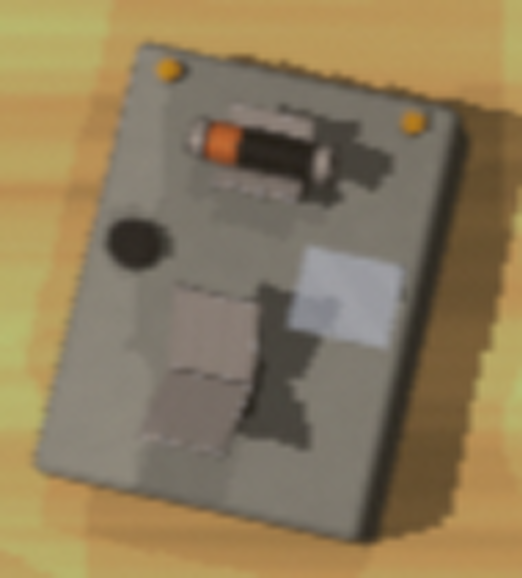

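View pics/strk.png

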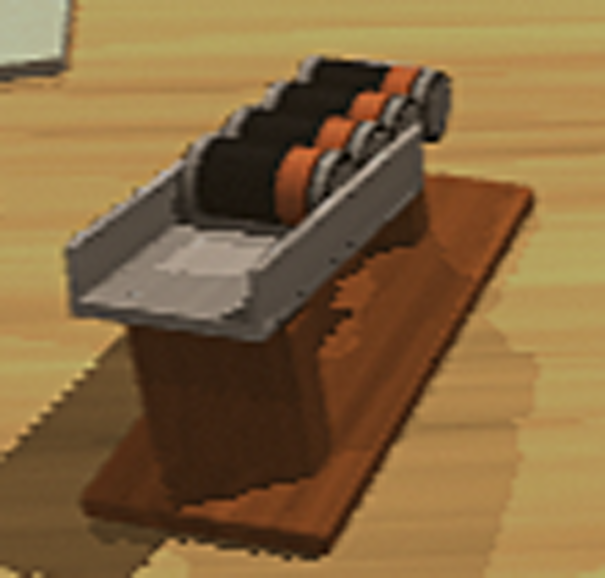

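View pics/stst.png

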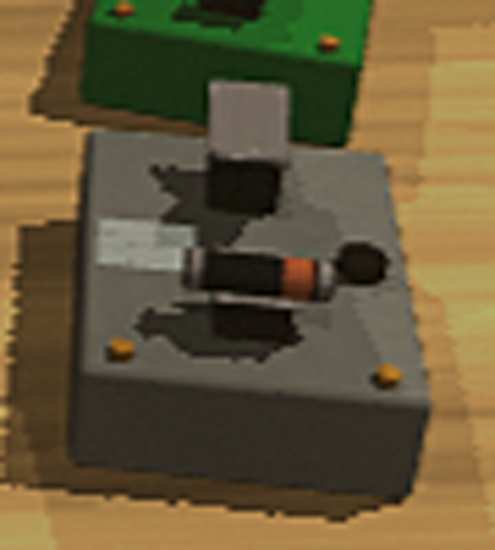

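```bash
cat > fit.py <<'E'
from h import *
from scipy.optimize import least_squares
T=load('top0');S=load('scene0')
def fit(obs,x0):
    def res(p):
        out=[]
        for c,loc,uv in obs:
            a=p[2];X=[p[0]+np.cos(a)*loc[0]-np.sin(a)*loc[1],p[1]+np.sin(a)*loc[0]+np.cos(a)*loc[1],loc[2]]
            out+=list(np.array(proj(c,X))-uv)
        return out
    r=least_squares(res,x0); print(np.round(r.x,4),np.degrees(r.x[2]).round(2)); print(np.round(r.fun,1).reshape(-1,2).tolist()); return r.x
def q(x,y,s,o): return np.array([(x+.5)/s-.5+o[0],(y+.5)/s-.5+o[1]])
t=lambda x,y:q(x,y,5,(345,105)); g=lambda x,y:q(x,y,5.5,(150,130)); st=lambda x,y:q(x,y,5.5,(105,215)); sg=lambda x,y:q(x,y,5.5,(310,200))
tr=[(T,(.095,.042,.01),t(147,95)),(T,(-.095,.042,.01),t(36,533)),(T,(-.095,-.042,.01),t(235,585))]
trs=[(S,(.095,-.042,.01),st(83,490)),(S,(.095,.042,.01),st(322,545)),(S,(-.095,.042,.01),st(537,185))]
if __name__=='__main__':
    print('track');fit(tr,[.55,-.26,-.25]);fit(trs,[.55,-.26,-.25]);k=fit(tr+trs,[.55,-.26,-.25])
    te=[(T,(.08,.06,.045),g(141,42)),(T,(.08,-.06,.045),g(466,112)),(T,(-.08,-.06,.045),g(370,543)),(T,(-.08,.06,.045),g(35,469))]
    tes=[(S,(-.08,-.06,.045),sg(90,130)),(S,(-.08,.06,.045),sg(384,152)),(S,(.08,.06,.045),sg(430,402)),(S,(.08,-.06,.045),sg(75,372))]
    print('tester');fit(te,[.53,.13,-.2]);fit(tes,[.53,.13,-.2]);m=fit(te+tes,[.53,.13,-.2])
    W=lambda p,l:[p[0]+np.cos(p[2])*l[0]-np.sin(p[2])*l[1],p[1]+np.sin(p[2])*l[0]+np.cos(p[2])*l[1],l[2]]
    a=W(k,(-.055,0,.07));b=W(m,(-.035,0,.08));print('cell',np.round(a,4),'cradle',np.round(b,4))
    print('cell px top',proj(T,a), 'ends',[proj(T,W(k,(-.055,s,.07))) for s in (.025,-.025)])
E
python3 fit.py
```

```text
track
[ 0.5586 -0.2456 -0.264 ] -15.13
[[-0.1, -0.4], [-0.2, -0.1], [0.3, 0.4]]
[ 0.5611 -0.2431 -0.2795] -16.01
[[-1.1, 1.0], [0.5, -1.3], [0.7, 0.2]]
[ 0.5594 -0.2447 -0.2661] -15.25
[[-0.4, -0.7], [-0.7, -0.5], [-0.3, 0.1], [-1.3, 0.7], [0.5, -2.1], [-0.5, -0.5]]
tester
[ 0.531   0.1305 -0.2096] -12.01
[[0.2, -0.5], [0.3, -0.7], [-0.5, 0.4], [0.0, 0.8]]
[ 0.535   0.1328 -0.2189] -12.54
[[-1.0, -1.2], [0.5, -0.2], [0.7, 1.0], [-0.3, -0.3]]
[ 0.5323  0.1318 -0.2124] -12.17
[[-0.4, -1.2], [-0.3, -1.3], [-1.3, -0.3], [-0.7, 0.0], [-1.8, -1.7], [-0.6, -0.9], [-0.0, -0.0], [-0.7, -1.0]]
cell [ 0.5063 -0.2303  0.07  ] cradle [0.4981 0.1392 0.08  ]
cell px top (np.float64(384.3013593987373), np.float64(193.34817518432777)) ends [(np.float64(371.39624210365855), np.float64(189.8595169886805)), (np.float64(397.2305412598473), np.float64(196.8433387873719))]
```

Candidates for the wanted cell: four cells in the track (top view, about (386,195), (389,181), (394,165), (399,152)), a loose upright cell at (277,259), another upright at (243,65), and the small cell in the tester's small cradle at (197,157). The one against the stop at (386,195), at the low end nearest the robot, is meant. The tester is the grey one at (197,183), its empty large cradle near (187,198); the green one at (162,300) is not meant. The move goes above the cell for a close look.

Request:
arm_command:
  plan: [0, 0, -0.2, 10, 12, 0, 0, 0, 0, -0.6, 32, 42, 0, 0, 0, 0, -1.25, 64, 84, 0, 0, 0, 0, -1.9, 96, 126, 0, 0, 0, 0, -2.5, 128, 168, 0, 0, 0, 0, -3.1, 160, 210, 0, 0, 0, 0, -3.75, 192, 252, 0, 0, 0, 0, -4.4, 224, 294, 0, 0, 0, 0, -5, 256, 335, 0, 0, 0, 0, -5.6, 288, 377, 0, 0, 0, 0, -6.1, 310, 406, 0, 0, 0, 0, -6.25, 320, 418, 0, 0, 0, 0, -6.25, 320, 418, 0, 0]

```text
time_s: 1.45
ee_pos: [0.5079, -0.2271, 0.1701]
tcp_rot: [[0.0, -0.259, -0.966], [0.001, -0.966, 0.259], [-1.0, -0.001, -0.0]]
ft_force: [0.7, -0.6, 0.3]
gripper_width: 0.094
```

```bash
python3 - <<'E'
from h import *
s=manip.read_state()
for k in ['time_s','joint_positions','ee_pos','tcp_rot']: print(k,np.round(s[k],4).tolist())
c=snap('wrist','w1')
a=[.5063,-.2303,.07]; y=np.array([.263,.965,0])
print([np.round(proj(c,np.array(a)+k*y,True),1).tolist() for k in (0,.025,-.025)])
E
```

```text
time_s 1.45
joint_positions [0.3987, 0.2381, -0.1092, 1.8684, 0.0285, 1.0366, -1.5543]
ee_pos [0.5079, -0.2271, 0.1701]
tcp_rot [[0.0004, -0.2586, -0.966], [0.0011, -0.966, 0.2586], [-1.0, -0.0012, -0.0001]]
[[282.9, 205.9], [257.7, 205.8], [308.0, 206.1]]
```

View pics/w1.png

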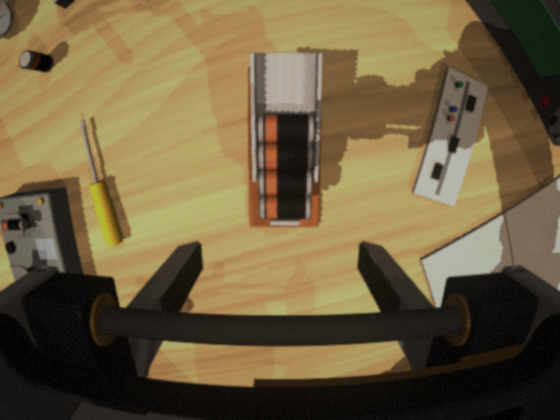

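```bash
python3 - <<'E'
from h import *
c=load('w1')
im=cv2.resize(c['color'][170:240,230:340],None,fx=7,fy=7,interpolation=2)
cv2.imwrite('pics/w1c.png',im)
E
```

```text
(no output)
```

View pics/w1c.png

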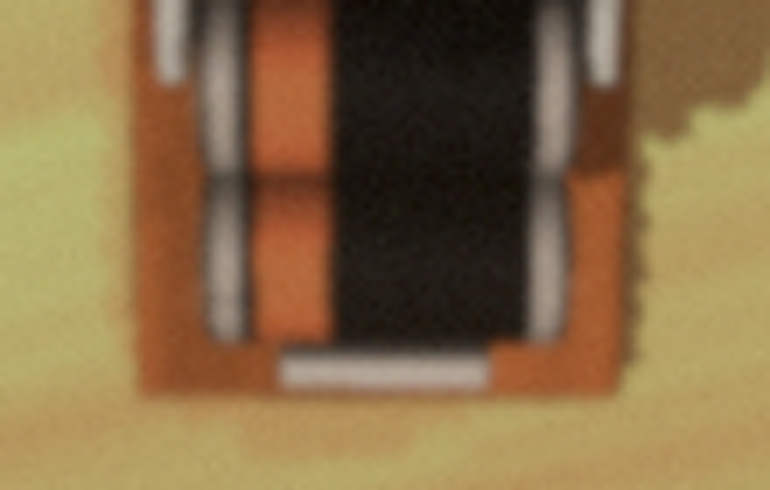

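```bash
python3 - <<'E'
from h import *
from scipy.optimize import least_squares
c=load('w1')
def Q(x,y): return np.array([(x+.5)/7-.5+230,(y+.5)/7-.5+170])
def W(p,l): return [p[0]+np.cos(p[2])*l[0]-np.sin(p[2])*l[1],p[1]+np.sin(p[2])*l[0]+np.cos(p[2])*l[1],l[2]]
obs=[((-.095,.042,.01),Q(138,393)),((-.095,-.042,.01),Q(620,393)),
((-.055+.0127,.025,.0728),Q(204,178)),((-.055+.0127,-.025,.0728),Q(572,178))]
f=lambda p:np.concatenate([np.array(proj(c,W(p,l),True))-u for l,u in obs])
r=least_squares(f,[.559,-.245,-.265]);print(r.x,np.degrees(r.x[2]),r.fun.round(1))
a=W(r.x,(-.055,0,.07));print(np.round(a,4))
print('plate edges', Q(279,346),Q(490,346),[np.round(proj(c,W(r.x,(-.0685,s*.015,.078)),True),1) for s in(1,-1)])
s=manip.read_state();print(s['ee_pos'],-np.array(c['R']).T@c['t'],np.array(c['R'])[2])
E
```

```text
[ 0.55895298 -0.24650765 -0.26418149] -15.136484305818557 [-0.2  1.3  0.5  1.5  0.6 -1.2 -0.8 -1. ]
[ 0.5059 -0.2321  0.07  ]
plate edges [269.42857143 219.        ] [299.57142857 219.        ] [array([269.5, 221.1]), array([300.1, 221.2])]
[ 0.50642031 -0.22938026  0.16999311] [ 0.57666734 -0.24633718  0.38468026] [-0.23860396  0.06510199 -0.96893234]
```

Request:
arm_command:
  plan: [0, 0, 0, 0, -1, -10, 0, 0, 0, 0, 0, -2, -30, 0, 0, 0, 0, 0, -2.5, -55, 0, 0, 0, 0, 0, -2.5, -80, 0, 0, 0, 0, 0, -2.5, -100, 0, 0, 0, 0, 0, -2.5, -112, 0, 0, 0, 0, 0, -2.5, -117, 0, 0, 0, 0, 0, -2.5, -117, 0]

```text
time_s: 2.3
ee_pos: [0.5053, -0.2339, 0.0529]
tcp_rot: [[-0.001, -0.264, -0.964], [0.0, -0.964, 0.264], [-1.0, 0.0, 0.001]]
ft_force: [0.9, -0.7, 1.3]
gripper_width: 0.0937
```

```bash
python3 - <<'E'
from h import *
s=manip.read_state()
for k in ['time_s','ee_pos','tcp_rot','ft_force']: print(k,np.round(s[k],4).tolist())
c=snap('wrist','w2');d=snap('scene','s2')
cv2.imwrite('pics/w2c.png',cv2.resize(c['color'][150:350,130:430],None,fx=2.6,fy=2.6,interpolation=2))
cv2.imwrite('pics/s2c.png',cv2.resize(d['color'][190:320,85:255],None,fx=4.5,fy=4.5,interpolation=2))
E
```

```text
time_s 2.3
ee_pos [0.5053, -0.2339, 0.0529]
tcp_rot [[-0.0006, -0.2643, -0.9644], [0.0002, -0.9644, 0.2643], [-1.0, 0.0, 0.0006]]
ft_force [0.9351, -0.6955, 1.314]
```

View pics/w2c.png

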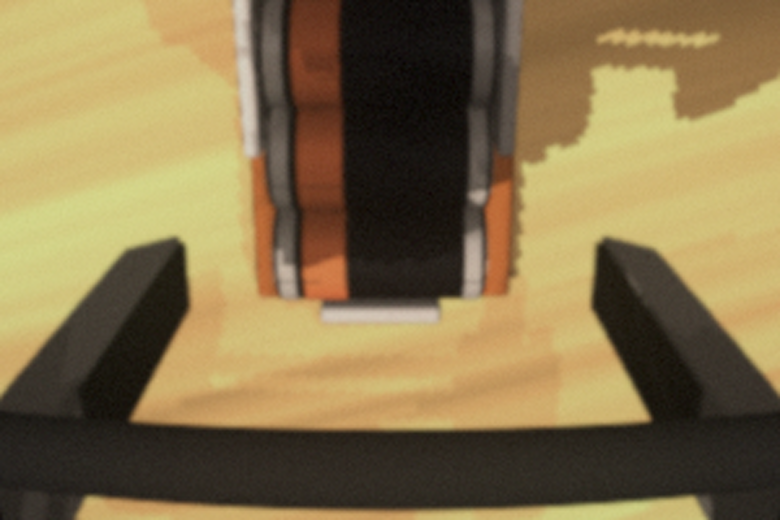

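View pics/s2c.png

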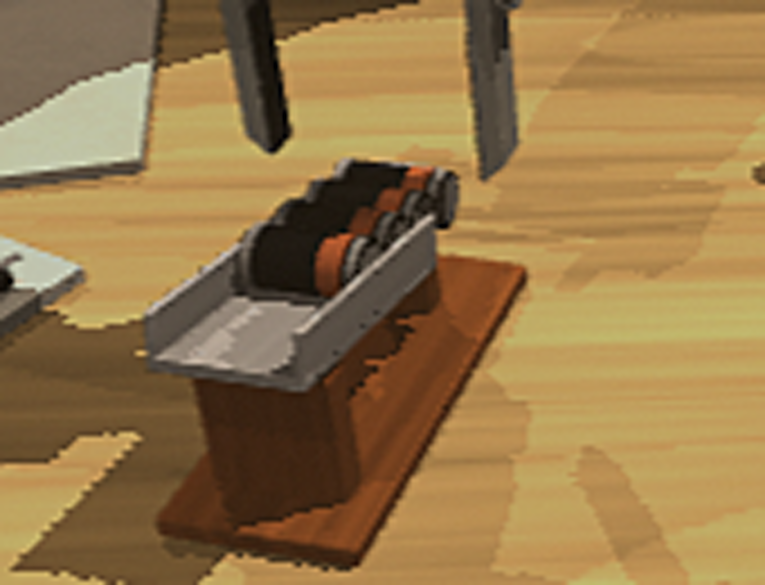

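```bash
python3 - <<'E'
from h import *
s=manip.read_state();p=np.array(s['ee_pos']);R=np.array(s['tcp_rot'])
w=load('w2');d=load('s2')
print('cam',-np.array(w['R']).T@w['t'])
for dy in(.047,-.047):
  for dz in (.008,-.008):
    X=p+R[:,1]*dy+R[:,2]*dz
    a=proj(w,X,True);b=proj(d,X)
    print(dy,dz,'w2c',((a[0]-130)*2.6,(a[1]-150)*2.6),'s2c',((b[0]-85)*4.5,(b[1]-190)*4.5))
th=-.2642;y=np.array([.261,.965,0])
for dy in (.025,-.025):
    X=np.array([.5059,-.2321,.07])+y*dy
    a=proj(w,X,True);b=proj(d,X);print('cell',((a[0]-130)*2.6,(a[1]-150)*2.6),((b[0]-85)*4.5,(b[1]-190)*4.5))
E
```

```text
cam [ 0.57414096 -0.25332846  0.26750171]
0.047 0.008 w2c (np.float64(559.1401138046565), np.float64(252.0622453707639)) s2c (np.float64(297.8779346358524), np.float64(196.80708849524237))
0.047 -0.008 w2c (np.float64(562.6183987591644), np.float64(195.7647381288074)) s2c (np.float64(281.45607343140813), np.float64(216.38052882683448))
-0.047 0.008 w2c (np.float64(214.2149926881352), np.float64(251.95098106748233)) s2c (np.float64(495.7541993747537), np.float64(222.4117968781554))
-0.047 -0.008 w2c (np.float64(210.63480726684512), np.float64(195.706890696949)) s2c (np.float64(482.6026033888151), np.float64(242.79463689172542))
cell (np.float64(279.4486387228141), np.float64(247.52962856292172)) (np.float64(442.438225539875), np.float64(195.84105406252115))
cell (np.float64(480.01072520986327), np.float64(247.12506572192586)) (np.float64(335.10257475178935), np.float64(182.3471605903456))
```

```bash
python3 - <<'E'
from h import *
s=manip.read_state();p=np.array(s['ee_pos']);R=np.array(s['tcp_rot'])
w=load('w2');d=load('s2')
for dy in(.047,.0595,-.047,-.0595):
  for h in (0,.02,.03,.036):
   for dz in (.008,-.008):
    X=p+R[:,1]*dy+R[:,2]*dz+[0,0,h]
    a=proj(w,X,True);b=proj(d,X)
    print(dy,h,dz,'w2c',int((a[0]-130)*2.6),int((a[1]-150)*2.6),'s2c',int((b[0]-85)*4.5),int((b[1]-190)*4.5))
c=w['color'];cv2.imwrite('pics/w2d.png',cv2.resize(c[220:330,300:430],None,fx=6,fy=5.4,interpolation=2) if 0 else cv2.resize(c[220:320,310:440],None,fx=6,fy=6,interpolation=2))
cv2.imwrite('pics/s2d.png',cv2.resize(d['color'][170:245,125:215],None,fx=8,fy=8,interpolation=2))
E
```

```text
0.047 0 0.008 w2c 559 252 s2c 297 196
0.047 0 -0.008 w2c 562 195 s2c 281 216
0.047 0.02 0.008 w2c 574 279 s2c 291 159
0.047 0.02 -0.008 w2c 578 218 s2c 274 178
0.047 0.03 0.008 w2c 582 294 s2c 288 140
0.047 0.03 -0.008 w2c 587 231 s2c 271 159
0.047 0.036 0.008 w2c 587 304 s2c 286 129
0.047 0.036 -0.008 w2c 593 240 s2c 269 147
0.0595 0 0.008 w2c 603 251 s2c 272 193
0.0595 0 -0.008 w2c 607 195 s2c 255 212
0.0595 0.02 0.008 w2c 621 278 s2c 265 156
0.0595 0.02 -0.008 w2c 627 218 s2c 248 175
0.0595 0.03 0.008 w2c 632 293 s2c 261 137
0.0595 0.03 -0.008 w2c 638 231 s2c 244 156
0.0595 0.036 0.008 w2c 638 303 s2c 259 125
0.0595 0.036 -0.008 w2c 645 239 s2c 242 144
-0.047 0 0.008 w2c 214 251 s2c 495 222
-0.047 0 -0.008 w2c 210 195 s2c 482 242
-0.047 0.02 0.008 w2c 198 279 s2c 491 184
-0.047 0.02 -0.008 w2c 194 218 s2c 478 204
-0.047 0.03 0.008 w2c 190 294 s2c 489 165
-0.047 0.03 -0.008 w2c 185 231 s2c 476 185
-0.047 0.036 0.008 w2c 184 304 s2c 488 154
-0.047 0.036 -0.008 w2c 179 240 s2c 475 173
-0.0595 0 0.008 w2c 170 251 s2c 522 225
-0.0595 0 -0.008 w2c 165 195 s2c 509 246
-0.0595 0.02 0.008 w2c 151 278 s2c 519 188
-0.0595 0.02 -0.008 w2c 145 218 s2c 506 208
-0.0595 0.03 0.008 w2c 140 293 s2c 517 169
-0.0595 0.03 -0.008 w2c 134 231 s2c 504 189
-0.0595 0.036 0.008 w2c 133 303 s2c 516 157
-0.0595 0.036 -0.008 w2c 127 239 s2c 503 177
```

View pics/w2d.png

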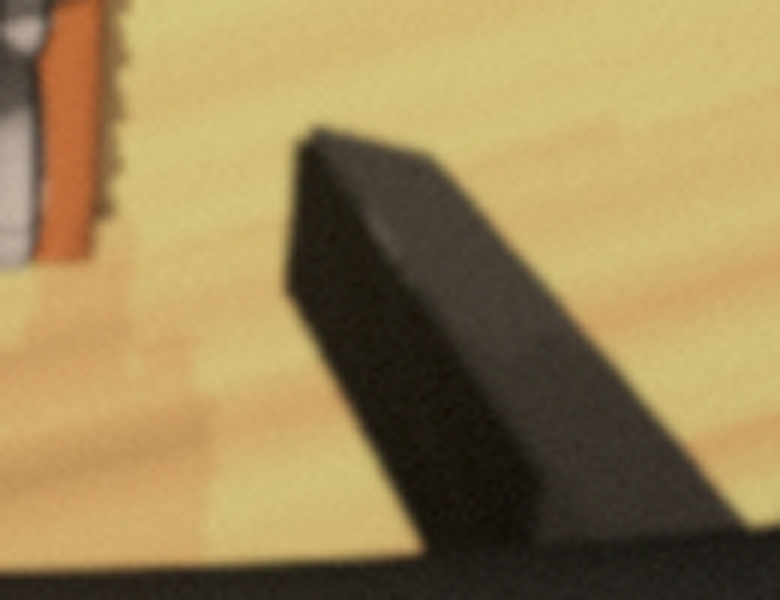

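View pics/s2d.png

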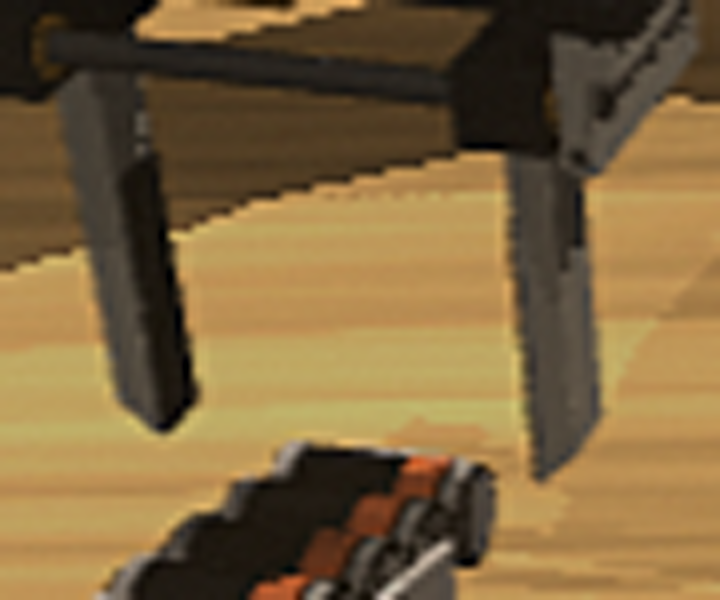

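The view shows the open fingertips (wrist crop (600,238), scene crop (270,150)) about 35 mm above the reported TCP. They're still above the cells. I'll raise the arm and check how the tips move as the jaws close.

Request:
arm_command:
  plan: [0, 0, 0, 0, 0, 20, 0, 0, 0, 0, 0, 0, 60, 0, 0, 0, 0, 0, 0, 70, 100, 0, 0, 0, 0, 0, 70, 100, 0, 0, 0, 0, 0, 70, 100, 0, 0, 0, 0, 0, 70, 100, 0, 0, 0, 0, 0, 70, 100, 0, 0, 0, 0, 0, 70, 100]

```text
time_s: 3.2
ee_pos: [0.5054, -0.2332, 0.1225]
tcp_rot: [[-0.001, -0.263, -0.965], [0.0, -0.965, 0.263], [-1.0, -0.0, 0.001]]
ft_force: [0.4, -0.2, 0.1]
gripper_width: 0.0571
```

```bash
python3 - <<'E'
from h import *
s=manip.read_state();p=np.array(s['ee_pos']);R=np.array(s['tcp_rot']);g=s['gripper_width'];print(p,g,s['time_s'])
w=snap('wrist','w3');d=snap('scene','s3')
cv2.imwrite('pics/w3c.png',cv2.resize(w['color'][150:350,130:430],None,fx=2.6,fy=2.6,interpolation=2))
cv2.imwrite('pics/s3c.png',cv2.resize(d['color'][130:260,85:255],None,fx=4.5,fy=4.5,interpolation=2))
for dy in(g/2,-g/2):
  for h in (0,.02,.03,.036):
   for dz in (.008,-.008):
    X=p+R[:,1]*dy+R[:,2]*dz+[0,0,h]
    a=proj(w,X,True);b=proj(d,X)
    print(dy,h,dz,'w3c',int((a[0]-130)*2.6),int((a[1]-150)*2.6),'s3c',int((b[0]-85)*4.5),int((b[1]-130)*4.5))
E
```

```text
[ 0.50537781 -0.23324663  0.12253392] 0.05707587153156651 3.2
0.028537935765783257 0 0.008 w3c 492 254 s3c 316 338
0.028537935765783257 0 -0.008 w3c 494 197 s3c 299 357
0.028537935765783257 0.02 0.008 w3c 501 282 s3c 310 297
0.028537935765783257 0.02 -0.008 w3c 504 221 s3c 293 315
0.028537935765783257 0.03 0.008 w3c 506 297 s3c 306 277
0.028537935765783257 0.03 -0.008 w3c 510 234 s3c 289 294
0.028537935765783257 0.036 0.008 w3c 510 307 s3c 304 264
0.028537935765783257 0.036 -0.008 w3c 513 243 s3c 287 281
-0.028537935765783257 0 0.008 w3c 282 254 s3c 442 353
-0.028537935765783257 0 -0.008 w3c 280 197 s3c 427 372
-0.028537935765783257 0.02 0.008 w3c 272 281 s3c 437 312
-0.028537935765783257 0.02 -0.008 w3c 270 221 s3c 422 330
-0.028537935765783257 0.03 0.008 w3c 267 297 s3c 435 291
-0.028537935765783257 0.03 -0.008 w3c 264 234 s3c 420 309
-0.028537935765783257 0.036 0.008 w3c 263 307 s3c 433 278
-0.028537935765783257 0.036 -0.008 w3c 260 242 s3c 418 296
```

View pics/w3c.png

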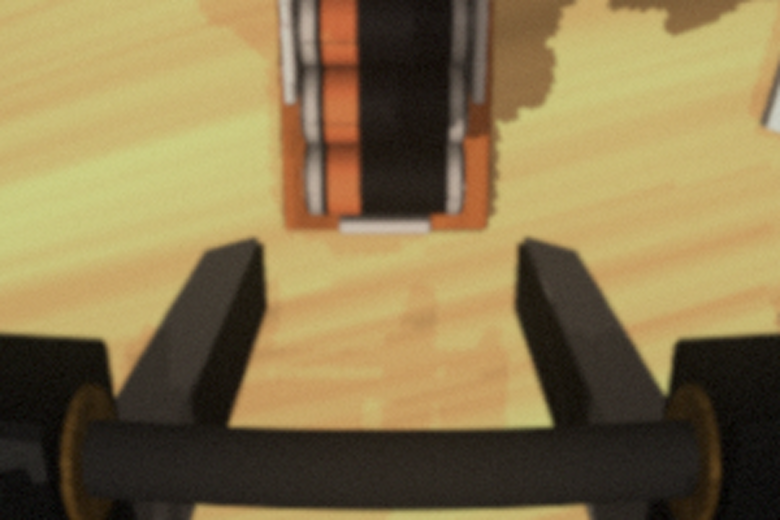

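View pics/s3c.png

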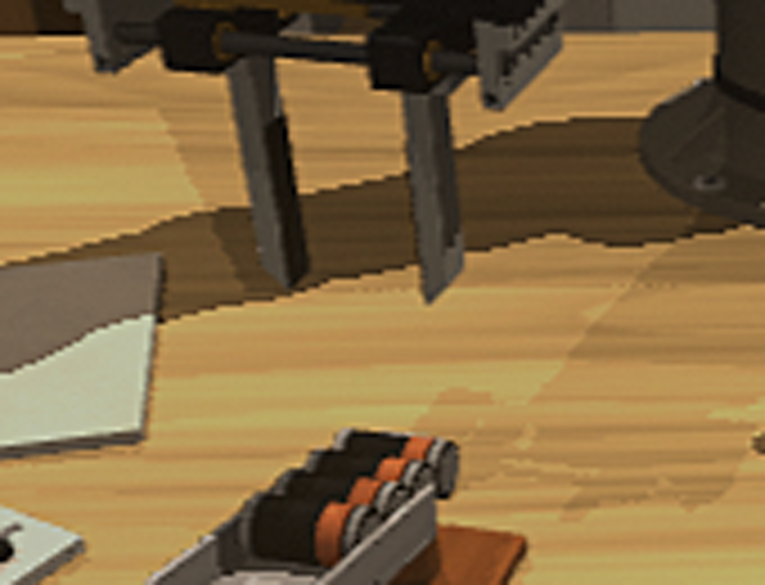

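Jaws move parallel, and in both views the tips stay about 33 mm above the reported TCP (scene crop tips at (290,290) and (428,303)). So the real tool tip is about 33 mm short of the reported TCP. I'll go 34 mm deeper than the reading suggests, then look before closing.

Request:
arm_command:
  plan: [0, 0, 0, 0, 0, 0, 0, 0, 0, 0, 0, 0, 0, 0, 0, 0, 0, 0.5, 1.5, -10, 0, 0, 0, 0, 0.5, 1.5, -30, 0, 0, 0, 0, 0.5, 1.5, -50, 0, 0, 0, 0, 0.5, 1.5, -68, 0, 0, 0, 0, 0.5, 1.5, -82, 0, 0, 0, 0, 0.5, 1.5, -93, 0, 0, 0, 0, 0.5, 1.5, -100, 0, 0, 0, 0, 0.5, 1.5, -103, 0, 0, 0, 0, 0.5, 1.5, -103, 0]

```text
time_s: 4.4
ee_pos: [0.5063, -0.2319, 0.0202]
tcp_rot: [[-0.0, -0.264, -0.965], [0.0, -0.965, 0.264], [-1.0, -0.0, 0.0]]
ft_force: [-0.3, 0.4, -0.2]
gripper_width: 0.0937
```

```bash
python3 - <<'E'
from h import *
s=manip.read_state();p=np.array(s['ee_pos']);g=s['gripper_width'];print(p,g,s['time_s'],s['ft_force'])
w=snap('wrist','w4');d=snap('scene','s4')
cv2.imwrite('pics/w4c.png',cv2.resize(w['color'][150:350,130:430],None,fx=2.6,fy=2.6,interpolation=2))
cv2.imwrite('pics/s4d.png',cv2.resize(d['color'][185:260,125:215],None,fx=8,fy=8,interpolation=2))
E
```

```text
[ 0.50626273 -0.23192077  0.02018923] 0.09366113073065224 4.4 [-0.26907734  0.38256926 -0.1615748 ]
```

View pics/w4c.png

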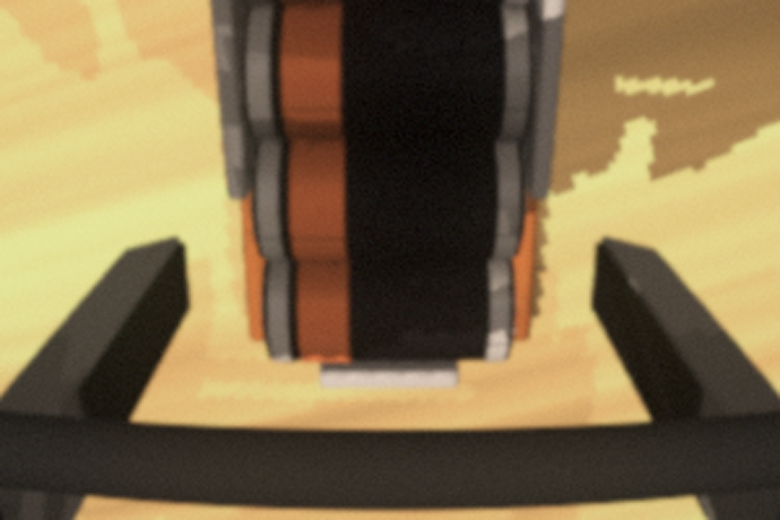

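View pics/s4d.png

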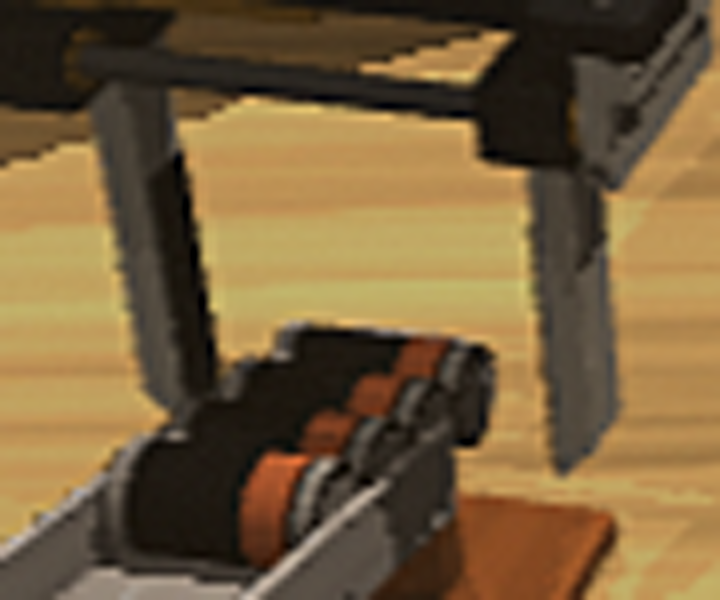

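```bash
python3 - <<'E'
from h import *
s=manip.read_state();p=np.array(s['ee_pos']);R=np.array(s['tcp_rot']);w=load('w4')
F=lambda X:[int((a-o)*2.6) for a,o in zip(proj(w,X,True),(130,150))]
for h in (.034,.050): print('finger',h,[F(p+R[:,1]*dy+[0,0,h]) for dy in (.047,-.047)])
u=np.array([.965,-.261,0]);C=np.array([.5059,-.2321,.07])
print('cell',F(C),'crease',F(C+u*.0127+[0,0,.003]),'plate',F(C-u*.0135+[0,0,.008]), 'plate back',F(C-u*.0165+[0,0,.008]))
E
```

```text
finger 0.034 [[589, 271], [185, 270]]
finger 0.05 [[605, 297], [169, 297]]
cell [388, 302] crease [388, 250] plate [388, 375] plate back [388, 388]
```

Request:
arm_command:
  plan: [0, 0, 0, -0.5, 0, 0, 60, 0, 0, 0, -0.5, 0, 0, 100, 0, 0, 0, -0.5, 0, 0, 150, 0, 0, 0, -0.5, 0, 0, 200, 0, 0, 0, -0.5, 0, 0, 255, 0, 0, 0, -0.5, 0, 0, 255, 0, 0, 0, -0.5, 0, 0, 255, 0, 0, 0, -0.5, 0, 0, 255]

```text
time_s: 5.3
ee_pos: [0.5057, -0.2319, 0.0203]
tcp_rot: [[0.0, -0.264, -0.965], [0.0, -0.965, 0.264], [-1.0, -0.0, -0.0]]
ft_force: [-0.3, -1.1, 0.4]
gripper_width: 0.0499
```

```bash
python3 - <<'E'
from h import *
s=manip.read_state();p=np.array(s['ee_pos']);g=s['gripper_width'];print(p,g,s['time_s'],s['ft_force'])
w=snap('wrist','w5');d=snap('scene','s5')
a=cv2.resize(w['color'][150:350,130:430],None,fx=1.3*2,fy=2.6,interpolation=2)
b=cv2.resize(d['color'][185:260,125:215],None,fx=6.5,fy=6.933,interpolation=2)
cv2.imwrite('pics/w5c.png',a[:,100:680]);cv2.imwrite('pics/s5c.png',b)
E
```

```text
[ 0.5057485  -0.23190594  0.0202786 ] 0.049920411346566745 5.3 [-0.32281766 -1.10764574  0.42391543]
```

View pics/w5c.png

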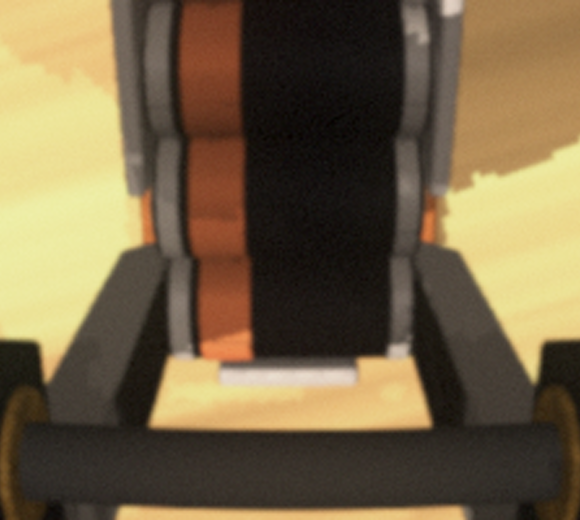

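View pics/s5c.png

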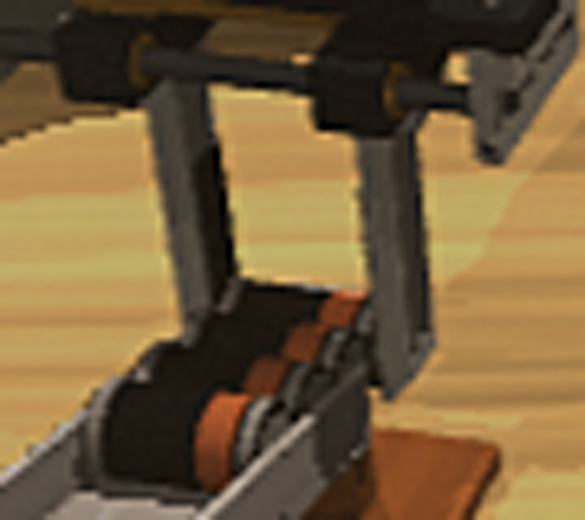

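The gripper holds at 49.9 mm, with the fingers across the flat ends of the end cell. Lifting straight up.

Request:
arm_command:
  plan: [0, 0, 0, 0, 0, 6, 255, 0, 0, 0, 0, 0, 20, 255, 0, 0, 0, 0, 0, 42, 255, 0, 0, 0, 0, 0, 68, 255, 0, 0, 0, 0, 0, 92, 255, 0, 0, 0, 0, 0, 108, 255, 0, 0, 0, 0, 0, 115, 255, 0, 0, 0, 0, 0, 115, 255, 0, 0, 0, 0, 0, 115, 255]

```text
time_s: 6.3
ee_pos: [0.5054, -0.2318, 0.1349]
tcp_rot: [[-0.0, -0.264, -0.965], [0.0, -0.965, 0.264], [-1.0, -0.0, 0.0]]
ft_force: [-0.7, -0.3, -1.9]
gripper_width: 0.0499
```

```bash
python3 - <<'E'
from h import *
s=manip.read_state();p=np.array(s['ee_pos']);g=s['gripper_width'];print(p,g,s['time_s'],s['ft_force'],np.round(s['joint_positions'],3))
w=snap('wrist','w6');d=snap('scene','s6')
cv2.imwrite('pics/w6c.png',cv2.resize(w['color'][100:350,130:430],None,fx=2.3,fy=2.3,interpolation=2))
cv2.imwrite('pics/s6c.png',cv2.resize(d['color'][130:320,85:255],None,fx=3.2,fy=3.2,interpolation=2))
E
```

```text
[ 0.50539154 -0.23178437  0.13490826] 0.04986234382806666 6.3 [-0.6929903  -0.31118343 -1.94909049] [ 0.404  0.274 -0.107  1.905  0.035  0.965 -1.556]
```

View pics/w6c.png

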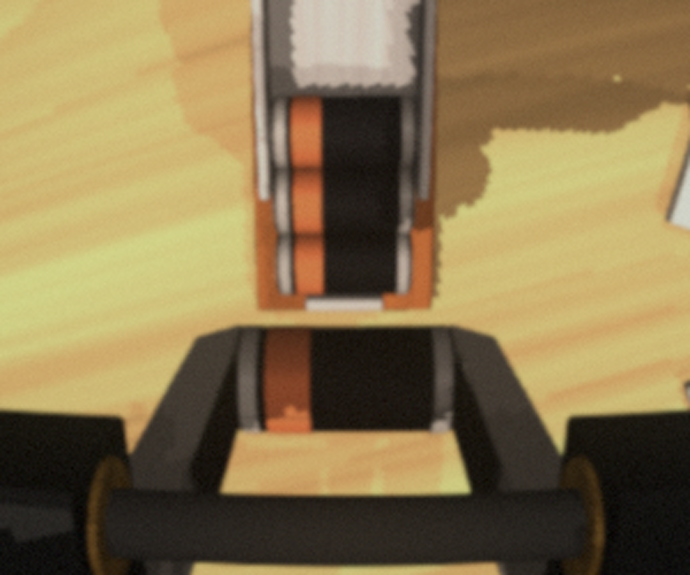

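View pics/s6c.png

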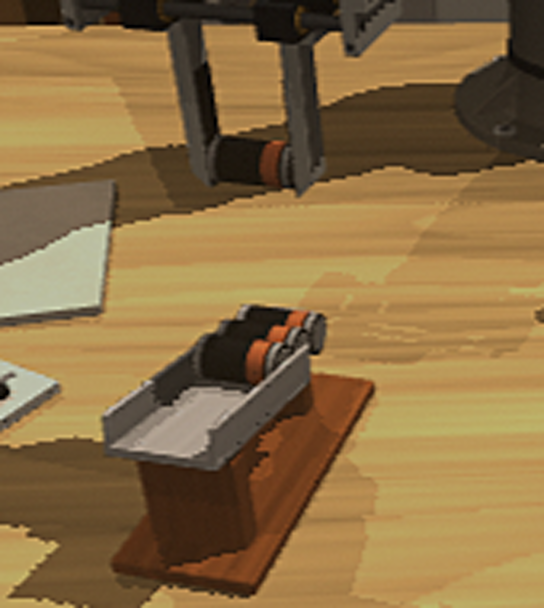

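The end cell is held square between the pads, wrist crop (345,380). The next cell has rolled to the stop, wrist crop (345,265). Next, move over the tester.

Request:
arm_command:
  plan: [0, 0, 0, 0, 10, 0, 255, 0, 0, 0.05, -1, 35, 0, 255, 0, 0, 0.1, -1, 70, 0, 255, 0, 0, 0.2, -2, 108, 0, 255, 0, 0, 0.25, -3, 146, 0, 255, 0, 0, 0.3, -4, 184, 0, 255, 0, 0, 0.4, -5, 222, 0, 255, 0, 0, 0.45, -5, 260, 0, 255, 0, 0, 0.5, -6, 298, 0, 255, 0, 0, 0.55, -7, 333, 0, 255, 0, 0, 0.6, -7, 358, 0, 255, 0, 0, 0.6, -7, 371, 0, 255, 0, 0, 0.6, -7, 371, 0, 255, 0, 0, 0.6, -7, 371, 0, 255]

```text
time_s: 7.8
ee_pos: [0.4985, 0.1382, 0.1349]
tcp_rot: [[-0.001, -0.213, -0.977], [-0.001, -0.977, 0.213], [-1.0, 0.001, 0.0]]
ft_force: [-0.1, 0.4, -1.2]
gripper_width: 0.0499
```

```bash
python3 - <<'E'
from h import *
s=manip.read_state();p=np.array(s['ee_pos']);g=s['gripper_width'];print(p,g,s['time_s'],s['ft_force'],np.round(s['joint_positions'],3),np.round(s['tcp_rot'],3)[:,1])
w=snap('wrist','w7')
m=[.531,.1305,-.2096]
def W(p,l): return [p[0]+np.cos(p[2])*l[0]-np.sin(p[2])*l[1],p[1]+np.sin(p[2])*l[0]+np.cos(p[2])*l[1],l[2]]
for l in [(.08,.06,.045),(.08,-.06,.045),(-.08,-.06,.045),(-.08,.06,.045),(-.0095,.015,.082),(-.0095,-.015,.082),(-.0605,.015,.082),(-.0605,-.015,.082)]: print(l,np.round(proj(w,W(m,l),True),1))
E
```

```text
[0.49851586 0.13816544 0.13492861] 0.049856081014153 7.8 [-0.13541195  0.4232466  -1.19228285] [-0.093  0.229 -0.345  1.975  0.094  0.954 -2.27 ] [-0.213 -0.977  0.001]
(0.08, 0.06, 0.045) [215.1  90. ]
(0.08, -0.06, 0.045) [343.6  89.4]
(-0.08, -0.06, 0.045) [339.4 252.2]
(-0.08, 0.06, 0.045) [221.  252.7]
(-0.0095, 0.015, 0.082) [261.9 190. ]
(-0.0095, -0.015, 0.082) [297.8 189.8]
(-0.0605, 0.015, 0.082) [263.  247.5]
(-0.0605, -0.015, 0.082) [297.3 247.3]
```

View pics/w7.png

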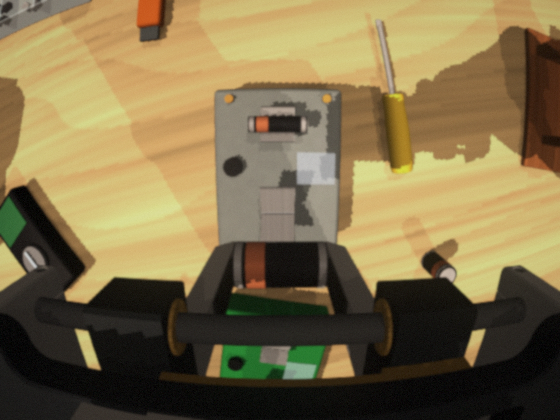

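```bash
python3 - <<'E'
from h import *
w=load('w7')
cv2.imwrite('pics/w7c.png',cv2.resize(w['color'][75:255,195:365],None,fx=4,fy=4,interpolation=2)[:600] if 0 else cv2.resize(w['color'][80:250,200:360],None,fx=3.5,fy=3.5,interpolation=2))
E
```

```text
(no output)
```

View pics/w7c.png

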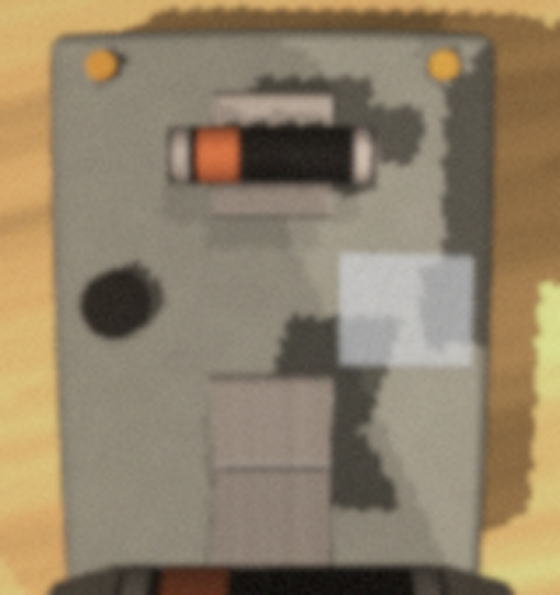

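```bash
python3 - <<'E'
from h import *
from scipy.optimize import least_squares
w=load('w7')
Q=lambda x,y:np.array([(x+.5)/3.5-.5+200,(y+.5)/3.5-.5+80])
def W(p,l): return [p[0]+np.cos(p[2])*l[0]-np.sin(p[2])*l[1],p[1]+np.sin(p[2])*l[0]+np.cos(p[2])*l[1],l[2]]
obs=[((.08,.06,.045),Q(52,34)),((.08,-.06,.045),Q(495,36)),((-.0095,.015,.082),Q(209,376)),((-.0095,-.015,.082),Q(334,376)),((-.035,.015,.0641),Q(213,468)),((-.035,-.015,.0641),Q(331,468))]
f=lambda p:np.concatenate([np.array(proj(w,W(p,l),True))-u for l,u in obs])
r=least_squares(f,[.531,.1305,-.21]);print(r.x,np.degrees(r.x[2]),r.fun.reshape(-1,2).round(1).tolist())
print(W(r.x,(-.035,0,.08)))
s=manip.read_state();print(s['ee_pos'],np.degrees(np.arctan2(s['tcp_rot'][0][1],-s['tcp_rot'][1][1])))
# held cell seen: edges in full image
p=np.array(s['ee_pos']);R=np.array(s['tcp_rot'])
print('cell pred ends',[np.round(proj(w,p+R[:,1]*d+[0,0,.0497],True),1) for d in (.025,-.025)])
E
```

```text
[ 0.53259574  0.13235091 -0.21817814] -12.500686866935274 [[-0.9, -1.0], [1.0, -1.3], [-0.1, 1.4], [0.1, 1.5], [0.2, -0.5], [-0.4, -0.4]]
[np.float64(0.49842547313044877), np.float64(0.13992670827170556), 0.08]
[0.4986568  0.13777135 0.13501365] -12.354674693415703
cell pred ends [array([324.7, 265. ]), array([234.4, 264.9])]
```

Request:
arm_command:
  plan: [0, 0, 0, 0, 1, -8, 255, 0, 0, 0, 0, 2, -25, 255, 0, 0, 0, 0, 2.5, -48, 255, 0, 0, 0, 0, 2.5, -68, 255, 0, 0, 0, 0, 2.5, -83, 255, 0, 0, 0, 0, 2.5, -92, 255, 0, 0, 0, 0, 2.5, -97, 255, 0, 0, 0, 0, 2.5, -99, 255, 0, 0, 0, 0, 2.5, -99, 255]

```text
time_s: 8.75
ee_pos: [0.499, 0.1415, 0.0365]
tcp_rot: [[0.0, -0.213, -0.977], [0.0, -0.977, 0.213], [-1.0, -0.0, -0.0]]
ft_force: [-0.2, -0.4, 0.7]
gripper_width: 0.0497
```

```bash
python3 - <<'E'
from h import *
s=manip.read_state();p=np.array(s['ee_pos']);g=s['gripper_width'];print(p,g,s['time_s'],s['ft_force'])
w=snap('wrist','w8');d=snap('scene','s8')
cv2.imwrite('pics/w8c.png',cv2.resize(w['color'][100:350,130:430],None,fx=2.3,fy=2.3,interpolation=2))
cv2.imwrite('pics/s8c.png',cv2.resize(d['color'][190:300,300:420],None,fx=5,fy=5,interpolation=2))
E
```

```text
[0.4989573  0.14152645 0.03648753] 0.049744281486065745 8.75 [-0.19647563 -0.41027495  0.73285691]
```

View pics/w8c.png

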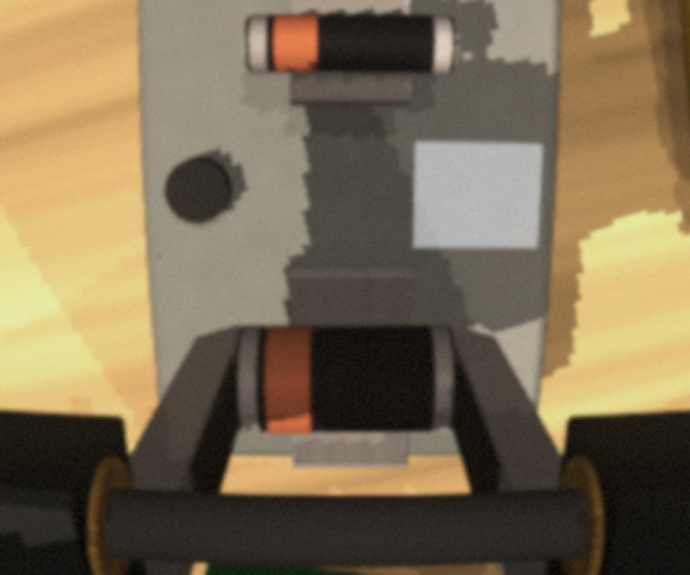

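View pics/s8c.png

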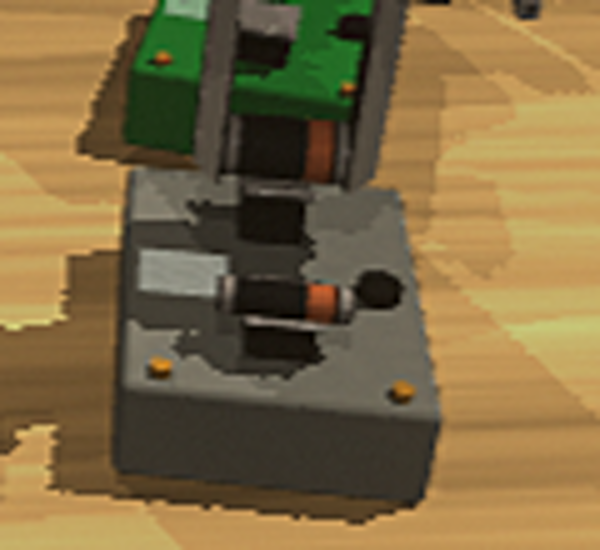

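Request:
arm_command:
  plan: [0, 0, 0, 0, -1, -1.5, 255, 0, 0, 0, 0, -1, -3, 255, 0, 0, 0, 0, -1, -4.5, 255, 0, 0, 0, 0, -1, -5.5, 255, 0, 0, 0, 0, -1, -5.5, 255, 0, 0, 0, 0, -1, -5.5, 255]

```text
time_s: 9.45
ee_pos: [0.4987, 0.1406, 0.0309]
tcp_rot: [[0.0, -0.213, -0.977], [-0.0, -0.977, 0.213], [-1.0, 0.0, -0.0]]
ft_force: [-2.7, -0.1, 4.6]
gripper_width: 0.0495
```

```bash
python3 - <<'E'
from h import *
for i in range(3):
    s=manip.read_state();print(s['ee_pos'],s['gripper_width'],s['time_s'],s['ft_force'],s['ft_torque']); w=snap('wrist','w9')
d=snap('scene','s9')
cv2.imwrite('pics/w9c.png',cv2.resize(w['color'][100:350,130:430],None,fx=2.3,fy=2.3,interpolation=2))
cv2.imwrite('pics/s9c.png',cv2.resize(d['color'][190:260,300:400],None,fx=7,fy=7,interpolation=2))
F=lambda X:[int((a-o)*2.3) for a,o in zip(proj(w,X,True),(130,100))]
m=[.5326,.13235,-.2155]
def W(p,l): return np.array([p[0]+np.cos(p[2])*l[0]-np.sin(p[2])*l[1],p[1]+np.sin(p[2])*l[0]+np.cos(p[2])*l[1],l[2]])
print('pred cradle front,back, centre@.08',F(W(m,(-.0095,0,.082))),F(W(m,(-.0605,0,.082))),F(W(m,(-.035,0,.08))))
print('pred cell',F(np.array(s['ee_pos'])+[0,0,.0497]))
E
```

```text
[0.49872478 0.14056008 0.03094224] 0.04949644569405486 9.45 [-2.67375154 -0.09439577  4.61257742] [-0.2216739   0.41317935  0.03080251]
[0.49875131 0.14060447 0.03096113] 0.049614042535072074 9.5 [-2.61821607 -0.30312455  4.68052498] [-0.20567474  0.44521128 -0.0451149 ]
[0.49878188 0.14059268 0.03096897] 0.04958082614523268 9.55 [-2.78021061 -0.68815045  5.49469772] [-0.19790226  0.41232942 -0.0116863 ]
pred cradle front,back, centre@.08 [345, 280] [345, 475] [345, 380]
pred cell [342, 380]
```

View pics/w9c.png

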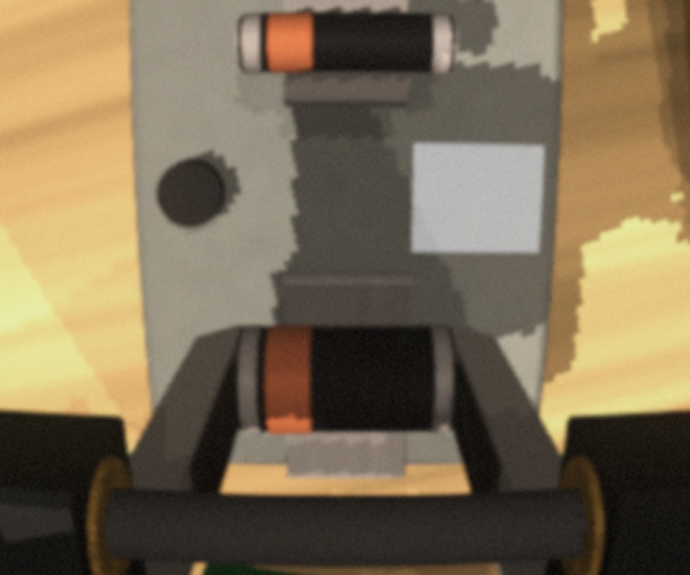

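View pics/s9c.png

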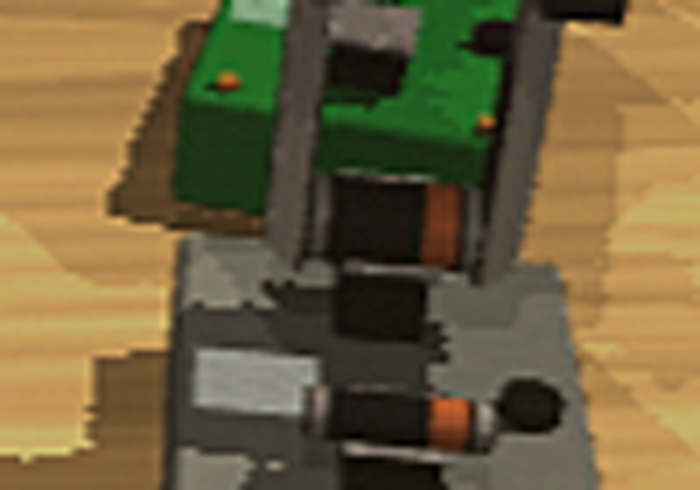

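Touching: 4.6 N up and 2.7 N toward -x, so the cell leans on the far V side. I'll ease it 1 mm back, then open.

Request:
arm_command:
  plan: [0, 0, 0, -0.7, 0, 0, 255, 0, 0, 0, -1.2, 0, -0.5, 255, 0, 0, 0, -1.2, 0, -0.8, 255, 0, 0, 0, -1.2, 0, -0.8, 255]

```text
time_s: 10.05
ee_pos: [0.4976, 0.1406, 0.0302]
tcp_rot: [[0.0, -0.213, -0.977], [0.0, -0.977, 0.213], [-1.0, -0.0, -0.0]]
ft_force: [-1.6, -0.6, 6.7]
gripper_width: 0.0497
```

Now the load is nearly straight down, so the cell is seated. Opening gently.

Request:
arm_command:
  plan: [0, 0, 0, 0, 0, 0, 100, 0, 0, 0, 0, 0, 0, 90, 0, 0, 0, 0, 0, 0, 60, 0, 0, 0, 0, 0, 0, 20, 0, 0, 0, 0, 0, 0, 0, 0, 0, 0, 0, 0, 0, 0, 0, 0, 0, 0, 0, 0, 0]

```text
time_s: 10.75
ee_pos: [0.4976, 0.1406, 0.03]
tcp_rot: [[0.0, -0.213, -0.977], [0.0, -0.977, 0.213], [-1.0, -0.0, -0.0]]
ft_force: [0.9, 0.6, -0.0]
gripper_width: 0.0932
```

```bash
python3 - <<'E'
from h import *
s=manip.read_state();print(s['ee_pos'],s['gripper_width'],s['time_s'],s['ft_force'])
w=snap('wrist','w10')
cv2.imwrite('pics/w10c.png',cv2.resize(w['color'][100:350,130:430],None,fx=2.3,fy=2.3,interpolation=2))
E
```

```text
[0.49756283 0.14060057 0.02995631] 0.09318390243882906 10.75 [ 0.92526212  0.61962559 -0.03023734]
```

View pics/w10c.png

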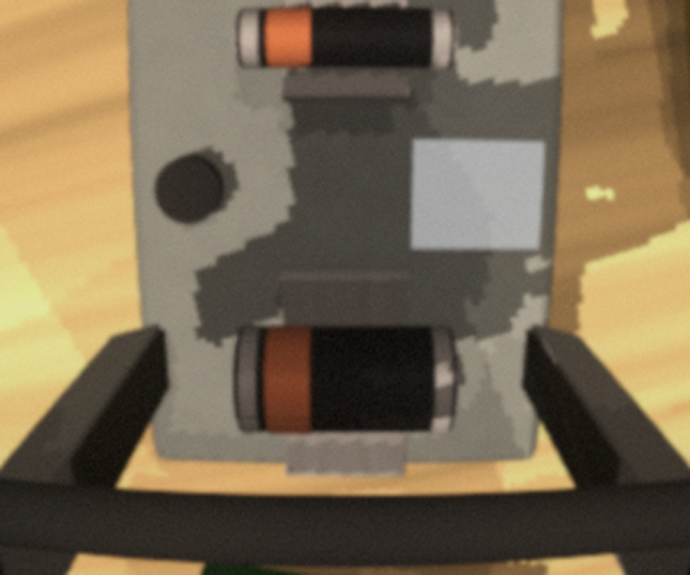

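The cell lies still in the cradle at wrist crop (346,378), with the fingers clear at 165 and 525. Going straight up.

Request:
arm_command:
  plan: [0, 0, 0, 0, 0, 10, 0, 0, 0, 0, 0, 0, 35, 0, 0, 0, 0, 0, 0, 70, 0, 0, 0, 0, 0, 0, 110, 0, 0, 0, 0, 0, 0, 140, 0, 0, 0, 0, 0, 0, 150, 0, 0, 0, 0, -20, 0, 150, 0, 0, 0, 0, -20, 0, 150, 0, 0, 0, 0, -20, 0, 150, 0]

```text
time_s: 11.7
ee_pos: [0.4774, 0.1405, 0.18]
tcp_rot: [[0.0, -0.212, -0.977], [-0.0, -0.977, 0.212], [-1.0, 0.0, -0.0]]
ft_force: [0.7, -0.2, 0.5]
gripper_width: 0.094
```

```bash
python3 - <<'E'
from h import *
s=manip.read_state();print(s['ee_pos'],s['gripper_width'],s['time_s'],s['ft_force'])
w=snap('wrist','w11');d=snap('scene','s11')
cv2.imwrite('pics/w11c.png',cv2.resize(w['color'][60:310,150:410],None,fx=2.4,fy=2.4,interpolation=2))
cv2.imwrite('pics/s11.png',cv2.resize(d['color'][180:320,90:420],None,fx=2.4,fy=2.4,interpolation=2))
F=lambda X:[int((a-o)*2.4) for a,o in zip(proj(w,X,True),(150,60))]
m=[.5326,.13235,-.2155]
def W(p,l): return np.array([p[0]+np.cos(p[2])*l[0]-np.sin(p[2])*l[1],p[1]+np.sin(p[2])*l[0]+np.cos(p[2])*l[1],l[2]])
print('pred ends @cradle',F(W(m,(-.035,.025,.08))),F(W(m,(-.035,-.025,.08))))
G=lambda X:[int((a-o)*2.4) for a,o in zip(proj(d,X),(90,180))]
print('scene pred', [G(W(m,(-.035,k,.08))) for k in (.025,-.025)],'next',[G(W([.559,-.2465,-.2642],(-.055,k,.07))) for k in (.025,-.025)])
E
```

```text
[0.47736317 0.14048681 0.18004542] 0.09395121809771442 11.7 [ 0.69275895 -0.17113545  0.49909257]
pred ends @cradle [239, 299] [362, 299]
scene pred [[664, 101], [605, 96]] next [[223, 128], [166, 121]]
```

View pics/w11c.png

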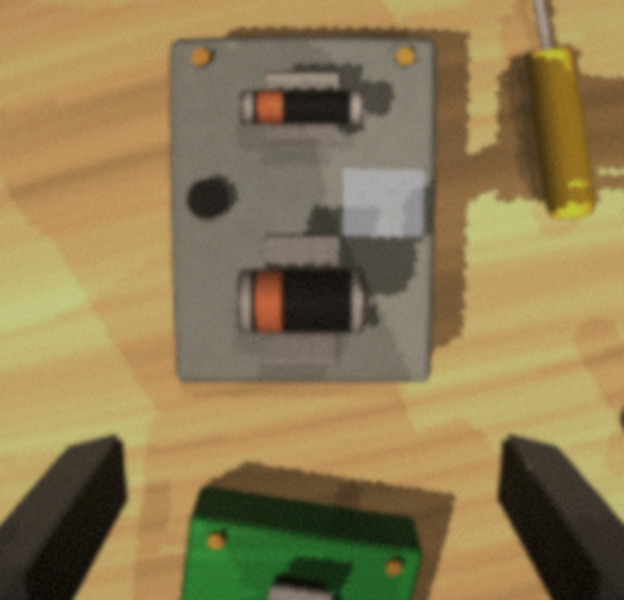

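View pics/s11.png

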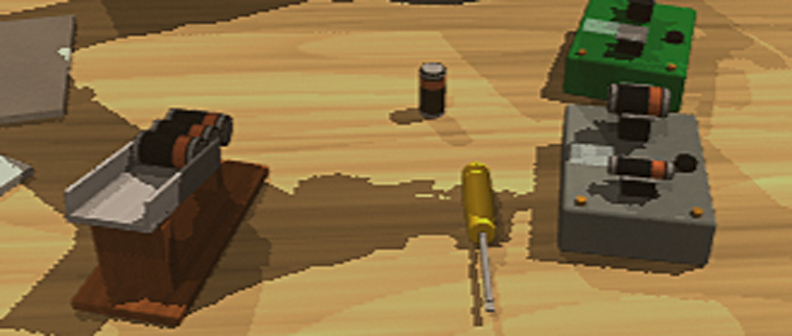

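The cell lies in the large cradle at wrist crop (301,300), where (300,299) was predicted. The next cell sits at the stop, and nothing touches the robot. Handing in.

```bash
python3 -c "
from bench import manip
print(manip.close_job())"
```

```text
the job is handed in; nothing more can be done
None
```

The end cell is in the large cradle of the grey tester and the next cell is at the stop. I handed the job in at about 12 s; no verdict is reported.

**What I did:** I gripped the cell across its flat ends at 49.9 mm and lifted it straight up. I lowered it into the V until the wrist force showed contact, about 4.6 N. It leaned on one V side, so I eased it 1.2 mm across until the push was nearly vertical, 6.7 N. Then I opened the jaws and backed off upward.

**Last checks:**
- **First cell:** it lies along the cradle, about one enlarged-crop pixel (under 1 mm) from the predicted centre in the wrist view.
- **Next cell:** after the lift the wrist view showed it against the stop. The final scene picture shows it still there, but I did not measure it again.
- **Robot:** it ended clear of everything, with the force reading near zero.

**What disagreed:** in both the scene and wrist views the fingertips were about 33 mm above the reported TCP. I noticed this on the first descent, before closing, and allowed for it from then on. The pose fits of the track and tester from the different cameras differed by 2 to 5 mm; I used the wrist-camera values.

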